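# Refit a solenoid coil and push its retaining clip home

### The arm

A 7-joint arm with a two-finger parallel gripper is mounted at the origin on the work surface. World frame = base frame: x ahead of the robot, y to its left, z up, the work surface at z = 0. Lengths are in m, angles in rad, forces in N, time in s.
With the tool pointing down it reaches from about 0.4 to 0.85 m from the base axis. Payload 10.4 kg.
Tool frame: the origin (TCP) lies between the finger pads; the fingertips stand ahead of it and the grasp point (between the pads) lies 6 mm ahead of it (finger_overhang is the z of the fingertips in the tool frame, in m); z points along the fingers, y is the direction in which the jaws open and shut (so a half turn about z gives the same grasp; the last joint's range is limited). The gripper opens to 85 mm and grips with 20 to 120 N. Pads are 22 mm wide; open, the fingers measure 114 mm over their backs; the gripper's body (76 mm by 85 mm) begins 54 mm behind the grasp point. The pads swing forward as they close: fully open they stand 13 mm farther back than shut.
Start: joints at [1.119, 0.332, -0.065, 1.46, 0.022, 1.35, -0.088], TCP at [0.26, -0.568, 0.219] pointing down, gripper open.
Joint ranges: [-2.6, 2.6], [-0.5, 2.12], [-1.47, 1.34], [0.16, 2.42], [-1.27, 4.41], [0.06, 2.06], [-2.6, 2.6]. Speed limits (rad/s): [2.22, 2.22, 2.79, 2.79, 3.14, 3.14, 3.14].

### API

Orientations are given as a unit quaternion [x, y, z, w].
In Python, from workcell import * gives the robot as it stands.
- The arm moves only by the shell command python3 -m creep 'ROWS' [FORCE]. ROWS is JSON, a list of rows, each a list of 7 numbers: the turn, a rotation vector about the tool's x, y, z in rad, then the shift along the tool's x, y, z in mm, then the closure in counts, from 0 (fully open) to 255 (shut). In form: [[wx, wy, wz, dx, dy, dz, claw], ...]. A call has 1 to 8 rows; each row shifts and turns the commanded pose from where the row before left it, along the tool's axes as they then stand; what a row does not reach is not made up. A row lasts 1/10 s, in which the tool goes at most 50 mm and 8.59 degrees, less where a joint would pass 70% of its speed; a pose out of reach is approached as far as the arm can. A call is refused whole if a number of a shift passes 50 or a number of a turn 0.15, either way. A call with a gripper value outside its range is refused whole. The fingers move at their own pace and stop on an object; FORCE is the grip in N (left out, the last holds). Time passes only in rows, so rows that do not move let the fingers close. It gives the time, the measured TCP pose, the force and the opening at its end, in the units of the state.
- get_obs(): the state, without advancing time (a new reading comes with each control period).
- camera(name): name is "scene" or "top" or "wrist"; returns (picture, depth): 420x560x3 uint8, blue, green, red; 420x560 float32, m along the optical axis (not along the pixel's ray), 0 where there is no reading.
- camera_model(name): a dict with "camera_matrix" (3x3 intrinsics, pixels), "k1" (the pictures are not rectified: a ray, as slopes to the right and down, at radius r is drawn at 1 + k1 r^2 times it, then the intrinsics apply), "R" (3x3) and "t" (3): a world point X has camera coordinates R X + t; the wrist camera has in their place "mount" (4x4, takes a point from camera to tool coordinates, whose origin is the TCP and whose axes are the flange's). Camera axes: x right, y down, z forward; pixel columns grow to the right and rows downward; lengths in m; the calibration is good to about 2 mm. A picture is of the moment at which its call begins: read the wrist's pose just before it. camera_model takes no time and is no camera call.
- hand_in(): hands the job in, once; it reports no verdict.
The state is a dict: "clock": time; "joint_pos": joint angles; "joint_velocities": joint speeds; "tau": joint torques, N m; "position": TCP position; "ee_rot": TCP orientation; "ft_force": force on the tool from outside, world axes, zero at the start; "torque": the same for the moment, N m; "grip_width": opening from 0.0 (shut) to 1.0 (fully open).
Only numpy, scipy, OpenCV 4.12 (cv2) and the standard library are available. Lean on these libraries where they do the work, as an engineer would, in place of code of your own. Each camera call takes 0.05 s, during which the arm holds its last target.

### The job

The coil of the solenoid valve on the bench stand is still sitting a few millimetres high: press it fully down on its core tube so that the groove in the tube shows. Then take the steel retaining clip with the orange finger tab from the mat, bring it flat over the top of the coil with its open mouth towards the tube, and push it sideways into the groove until it snaps fully home. Let go of it so that it lies flat in the groove, and leave the other things on the bench where they are.

Things in the scene. Friction and masses are not known exactly. Their poses are not given: they have to be found in the camera images.
- stand: fixed bench stand: aluminium plate 120 x 260 mm with a horizontal steel pipe (along its y), a brass solenoid valve in the middle and a pressure gauge at y = +68 mm (gauge top 132 mm high, below the coil's top). Origin: underside, below the valve's axis; z up. The valve's vertical steel core tube, 22 mm in diameter, stands on this axis and passes through the coil.
- groove (a point): point on the tube's axis at the lower edge of its groove, 146 mm above the bench. Above it: groove root 16 mm in diameter, groove 6.5 mm high, then the tube's head, 22 mm across, with a 1.5 mm chamfer on its lower rim, its top 12.5 mm above this point. With the coil home, the coil's flat top is level with this point and forms the groove's lower side.
- coil (a joint): height of the coil above home, m: 0 = fully home; at the start 0.005 to 0.009, when the coil covers the groove. It slides on the tube against the friction of an O-ring and stays where it is left; about 6 N downwards moves it, to a hard stop at 0.
- coil_top (a point): centre of the coil's flat top face, on the tube's axis (moves with the coil). The top is a bright metal plate, 56 mm (stand's x) by 60 mm (stand's y), with the tube's head sticking out of its middle. The black coil is 48 mm high; a connector socket on the stand's -x side ends 12 mm below the top.
- clip: flat open retaining clip, about 24 g, 5 mm thick. Origin: underside, centre of its seat, which must come onto the tube's axis; x points out through the open mouth, z up. Two steel arms, 31 mm wide over all, reach to x = +10 mm; the seat between them is 17 mm wide, its end wall at x = -8.5 mm. An orange tail, 18 mm wide, runs back to x = -30 mm. It may enter from any side of the tube.
- clip_mouth (a point): middle of the clip's mouth, 7 mm ahead of its origin along x. Noses on the arms narrow the mouth here to 12 mm; the springy arms spread 2 mm each and snap shut behind the groove root when the clip is pushed along its +x with about 8 N.
- clip_tab (a point): centre of the clip's upright orange finger tab, at x = -22 mm from the clip's origin: 8 mm thick (along x), 18 mm wide (along y), from the tail up to 22 mm above the clip's underside. No part of the clip is wider than the tab beside or behind it, so it can be gripped over its 18 mm width.
- mat: thin blue mat on which the clip, the O-ring and the plug lie, 200 x 180 x 3 mm, fixed; origin: centre of its underside
- oring: bystander: black O-ring lying flat on the mat, 32 mm outside, 4 mm high; origin: centre of underside
- blank_plug: bystander: brass hexagon blanking plug standing on its 28 mm head on the mat, 24 mm high; origin: centre of underside
- screwdriver: bystander: red screwdriver lying on the bench, 190 mm long along its x; origin: middle, underside
- wrench: bystander: steel wrench lying on the bench, 200 mm long along its x; origin: middle, underside
- plug_connector: bystander: black cable-plug housing, 28 x 28 x 26 mm; origin: centre of underside
- tape_roll: bystander: white roll of sealing tape, 48 mm across, 14 mm high; origin: centre of underside
- multimeter: bystander: yellow multimeter, 145 x 76 x 42 mm, lying on its back; origin: centre of underside

How it is judged:
On the way, in this order (a step that is already met when the one before it is completed fails the run):
1. the coil is pressed fully home on the core tube (value of joint coil below 0.001 m), for 0.2 s.
2. the clip is pushed into the groove until it has snapped in (horizontal distance between clip and groove below 0.003 m and z of clip in the frame of groove between -0.003 and 0.003 m), for 0.2 s.
At the end, for the whole second after the job is handed in: The coil is home (within 1 mm) and the clip lies flat (within 0.1 rad) in the groove, at rest: the centre of its seat within 2.5 mm of the tube's axis and its underside within 2.5 mm of the groove's lower edge (value of joint coil below 0.001 m and horizontal distance between clip and groove below 0.0025 m and z of clip in the frame of groove between -0.0025 and 0.0025 m and angle between clip's own z axis and vertical below 0.1 rad and linear speed of clip below 0.01 m/s); the robot touches nothing.
It fails at once if a bystander (O-ring, plug, screwdriver, wrench, cable plug, tape roll or multimeter) is moved more than 25 mm (distance of any of oring, blank_plug, screwdriver, wrench, plug_connector, tape_roll, multimeter from where it was at the start of the episode above 0.025 m).
It also fails if it takes over 54 s, if anything falls off the work surface, if the arm or the gripper's body presses on something with over 40 N, if the wrist force passes 120 N, or if a joint passes its speed limit or range.

## Working session

There is one attempt and no reset: what is moved stays moved. The work goes in short steps, Python scripts to look and compute and a shell command to move; the robot and the scene stay as the last step left them, time stands still between calls to the robot, and variables do not carry over. Pictures are saved under pics/ and viewed, and the job is handed in when it is done.

```bash
ls; mkdir -p pics; python3 - <<'E'
from workcell import *
import cv2
o=get_obs();print(o)
for n in("scene","top","wrist"):
    p,d=camera(n);cv2.imwrite(f"pics/{n}0.png",p);import numpy as np;np.save(f"pics/{n}0.npy",d);print(n,camera_model(n))
print(finger_overhang if 'finger_overhang' in globals() else None)
E
```

```text
pics
{'clock': 0.0, 'joint_pos': array([ 1.11936876,  0.332844  , -0.06471028,  1.4609903 ,  0.02156331,
        1.34988926, -0.08849859]), 'joint_velocities': array([ 1.44513145e-03,  3.09607927e-05, -6.02279011e-04, -4.24665393e-04,
        9.70121338e-05,  7.91485670e-04,  2.52165192e-04]), 'tau': array([ 9.13686326e-04, -6.25433278e+01,  5.00374788e-02, -3.91606879e+01,
        1.64648693e-02,  9.84066428e-03,  4.45240619e-05]), 'position': array([ 0.259717  , -0.56802879,  0.21830998]), 'ee_rot': array([ 9.77098373e-01,  2.12786872e-01, -1.67434454e-04, -6.98857424e-04]), 'ft_force': array([-0.64065899,  0.04817981,  0.03749464]), 'torque': array([ 0.03085453,  0.00799727, -0.0173531 ]), 'grip_width': 0.9943109493469043}
scene {'camera_matrix': array([[537.49213898,   0.        , 284.64956661],
       [  0.        , 537.49213898, 209.98924301],
       [  0.        ,   0.        ,   1.        ]]), 'k1': 0.05999000206986928, 'R': array([[ 0.58984265,  0.80727958, -0.01962998],
       [ 0.42853721, -0.3335313 , -0.83970991],
       [-0.68442787,  0.48688454, -0.54268032]]), 't': ar
[... 315 characters left out ...]
98337379,  0.01998039, -0.18049035],
       [ 0.18033722, -0.00923272, -0.98356151]]), 't': array([0.01149407, 0.58386233, 1.51981252])}
wrist {'camera_matrix': array([[337.66441013,   0.        , 277.75071339],
       [  0.        , 337.66441013, 204.80363979],
       [  0.        ,   0.        ,   1.        ]]), 'k1': 0.029563672571105815, 'mount': array([[ 2.01794867e-05, -9.63485772e-01, -2.67759531e-01,
         6.78273462e-02],
       [ 9.99999576e-01, -2.26930306e-04,  8.91933141e-04,
         1.14735701e-04],
       [-9.20127644e-04, -2.67759435e-01,  9.63485360e-01,
        -1.54816809e-01],
       [ 0.00000000e+00,  0.00000000e+00,  0.00000000e+00,
         1.00000000e+00]])}
0.025
```

View pics/scene0.png

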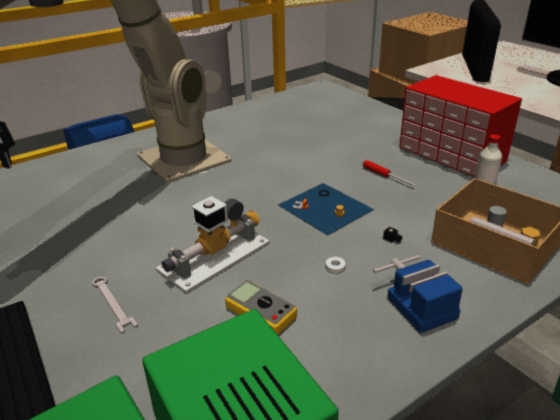

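View pics/top0.png

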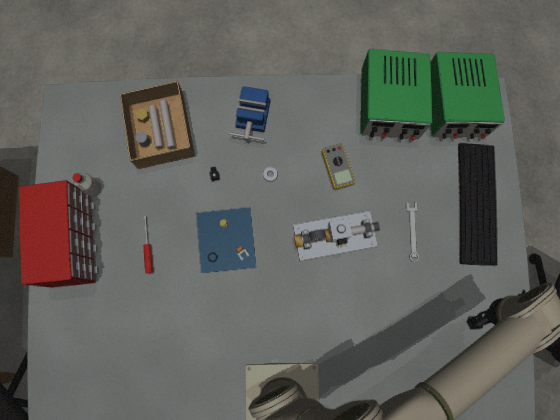

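View pics/wrist0.png

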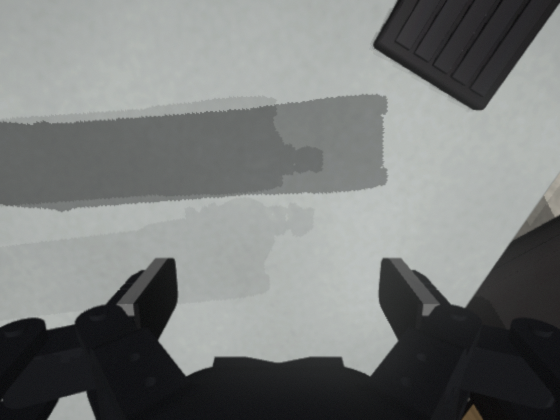

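The scene view shows the stand with the bright coil top at (210,210) and the mat with the clip at (300,203). In the top view the tube head is near (341,229), the clip (242,253), the plug (223,223) and the O-ring (212,257). Next I'll get coarse positions from the top view.

```bash
cat > h.py <<'E'
from workcell import *
import numpy as np, cv2
from scipy.spatial.transform import Rotation as Ro
def cam(name,obs=None):
    m=camera_model(name)
    if name=="wrist":
        T=np.eye(4);T[:3,:3]=Ro.from_quat(obs["ee_rot"]).as_matrix();T[:3,3]=obs["position"]
        C=T@np.array(m["mount"]);return m,C[:3,:3],C[:3,3]
    R=np.array(m["R"]);return m,R.T,-R.T@np.array(m["t"])
def rays(name,px,obs=None):
    m,Rc,c=cam(name,obs);K=np.array(m["camera_matrix"]);px=np.atleast_2d(px).astype(float)
    D=np.array([m["k1"],0,0,0,0.]) 
    u=cv2.undistortPointsIter(px.reshape(-1,1,2),K,D,None,None,(3,100,1e-10)).reshape(-1,2)
    return c,np.c_[u,np.ones(len(u))]@Rc.T
def onplane(name,px,z,obs=None):
    c,d=rays(name,px,obs);return c+d*((z-c[2])/d[:,2])[:,None]
def byz(name,px,depth,obs=None):
    c,d=rays(name,px,obs);return c+d*np.atleast_1d(depth)[:,None]
def proj(name,X,obs=None):
    m,Rc,c=cam(name,obs);X=(np.atleast_2d(X)-c)@Rc
    return cv2.projectPoints(X,np.zeros(3),np.zeros(3),np.array(m["camera_matrix"]),np.array([m["k1"],0,0,0,0.]))[0].reshape(-1,2)
E
python3 - <<'E'
from h import *
p=cv2.imread("pics/top0.png");d=np.load("pics/top0.npy")
for n,(u,v,z) in dict(tube=(341,229,.158),clip=(242,253,.006),plug=(223,223,.027),oring=(212,257,.007)).items():
    print(n,onplane("top",[[u,v]],z),byz("top",[[u,v]],d[v,u]))
cv2.imwrite("pics/t1.png",np.hstack([cv2.resize(p[200:280,190:270],None,fx=5,fy=5,interpolation=2),cv2.resize(p[195:275,300:380],None,fx=5,fy=5,interpolation=2)]))
E
```

```text
tube [[ 0.5159149  -0.18390664  0.158     ]] [[ 0.51551922 -0.18354368  0.16064675]]
clip [[0.46668821 0.11987918 0.006     ]] [[0.4670935  0.12013745 0.00211651]]
plug [[0.56295843 0.17913199 0.027     ]] [[0.56208986 0.17858541 0.0322026 ]]
oring [[0.45530218 0.2173674  0.007     ]] [[0.45542309 0.21752616 0.00575711]]
```

View pics/t1.png

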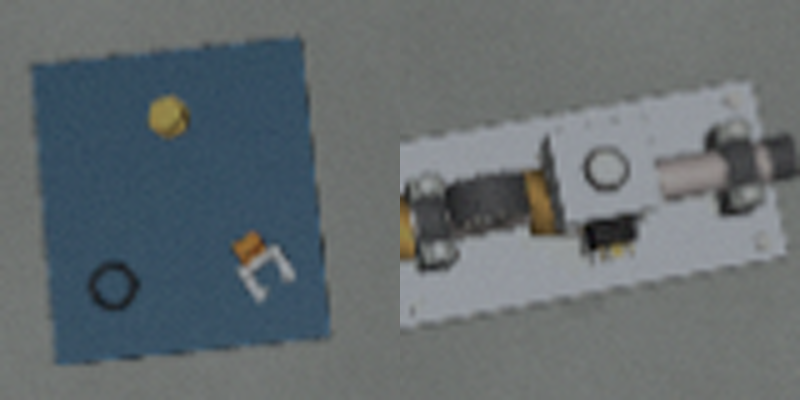

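```bash
cat >> h.py <<'E'
def goto(pos=None,yaw=None):
    "print remaining tool-frame shift (mm) and turn (rotvec) to tool-down pose with tool x at yaw deg"
    o=get_obs();R=Ro.from_quat(o["ee_rot"])
    if yaw is not None:
        T=Ro.from_euler("z",yaw,degrees=True)*Ro.from_quat([1,0,0,0])
        print("turn",(R.inv()*T).as_rotvec().round(4))
        print("shift in target axes",(T.inv().apply(np.array(pos)-o["position"])*1000).round(1))
    print("shift",(R.inv().apply(np.array(pos)-o["position"])*1000).round(1))
    x=R.as_matrix();print("yaw",np.degrees(np.arctan2(x[1,0],x[0,0])).round(2),"z",x[:,2].round(4),"pos",o["position"].round(4),"F",o["ft_force"].round(1),"w",round(o["grip_width"],3),"t",round(o["clock"],2))
E
python3 -c "
from h import *
goto([.51,-.184,.30],9.2)"
python3 -m creep '[[0,0,0,30,-18,-8,100],[0,0,0,40,-25,-8,100],[0,0,0,40,-25,-8,100],[0,0,0,40,-25,-8,100],[0,0,0,40,-25,-8,100],[0,0,0,40,-25,-8,100],[0,0,0,40,-25,-8,100],[0,0,0,40,-25,-8,100]]' 30
```

```text
turn [-1.000e-03  2.000e-04  2.682e-01]
shift in target axes [ 308.5 -339.2  -81.5]
shift [ 387.3 -245.4  -81.2]
yaw 24.57 z [-5.e-04  9.e-04 -1.e+00] pos [ 0.2597 -0.5682  0.2185] F [-0.4  1.2  0.8] w 0.999 t 0.15
clock: 0.95
position: [0.4622, -0.2622, 0.2834]
ee_rot: [0.977, 0.213, -0.0, 0.0]
ft_force: [0.5, -0.8, -0.0]
grip_width: 0.61
```

```bash

python3 -m creep '[[0,0,0.134,40,-25,-8,100],[0,0,0.134,37,-22,-8,100],[0,0,0,0,0,0,100],[0,0,0,0,0,0,100]]'
python3 -c "
from h import *
goto([.51,-.184,.30],9.2)
o=get_obs();p,d=camera('wrist');cv2.imwrite('pics/w1.png',p);np.save('pics/w1.npy',d);import pickle;pickle.dump(o,open('pics/w1.pkl','wb'))"
```

```text
clock: 1.35
position: [0.5161, -0.193, 0.2986]
ee_rot: [0.996, 0.084, -0.0, -0.0]
ft_force: [-1.1, -0.4, 0.8]
grip_width: 0.612
turn [-0.0002  0.0004  0.0071]
shift in target axes [-4.6 -9.8 -1.4]
shift [-4.6 -9.9 -1.4]
yaw 9.6 z [-4.e-04  2.e-04 -1.e+00] pos [ 0.5161 -0.193   0.2986] F [-1.1 -0.4  0.8] w 0.612 t 1.35
```

View pics/w1.png

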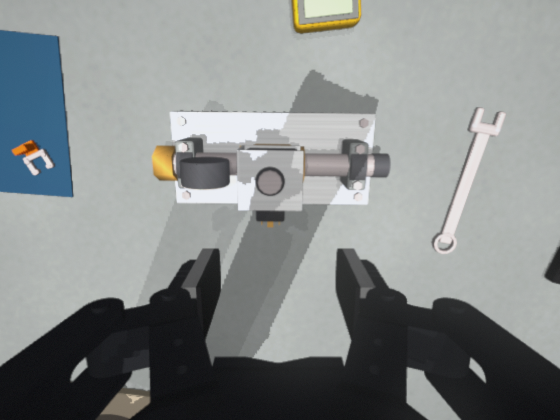

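The wrist view shows the tube head at about (270,181), the coil plate at x 237–303 and y 147–210, and the fingers below it at (205,280) and (350,280). Next I'll refine the head and the plate height.

```bash
python3 - <<'E'
from h import *
import pickle
o=pickle.load(open('pics/w1.pkl','rb'));p=cv2.imread('pics/w1.png');d=np.load('pics/w1.npy')
c=cv2.resize(p[130:235,215:325],None,fx=6,fy=6,interpolation=2);cv2.imwrite('pics/w1c.png',c)
g=cv2.medianBlur(cv2.cvtColor(c,6),5)
print(cv2.HoughCircles(g,3 if False else cv2.HOUGH_GRADIENT,1,40,param1=100,param2=25,minRadius=60,maxRadius=130))
v,u=np.mgrid[130:235,215:325];X=byz('wrist',np.c_[u.ravel(),v.ravel()],d[130:235,215:325].ravel(),o)
z=X[:,2];print(np.histogram(z,bins=np.arange(.12,.18,.002)))
top=(z>.145)&(z<.156);h=z>.1565
print("plate z",np.median(z[top]),"head",np.median(z[h]),h.sum())
for sel in(top|h,h):
    q=X[sel][:,:2].astype(np.float32);print(cv2.minAreaRect(q))
E
```

```text
[[[329.5 307.5  87.2]]]
(array([  67,   62,   74,   77,   15,   27,   14,    0,   20,  247,   41,
          0,    0,    0,  127, 2858,  510,   10,  140,  306,    3,    0,
          0,    0,    0,    0,    0,    0,    0]), array([0.12 , 0.122, 0.124, 0.126, 0.128, 0.13 , 0.132, 0.134, 0.136,
       0.138, 0.14 , 0.142, 0.144, 0.146, 0.148, 0.15 , 0.152, 0.154,
       0.156, 0.158, 0.16 , 0.162, 0.164, 0.166, 0.168, 0.17 , 0.172,
       0.174, 0.176, 0.178]))
plate z 0.15124142329921214 head 0.158443379536851 495
((0.5378671884536743, -0.18181264400482178), (0.08934289216995239, 0.06003694608807564), 9.286107063293457)
((0.5465309023857117, -0.18763092160224915), (0.020947972312569618, 0.07109896093606949), 82.69256591796875)
```

View pics/w1c.png

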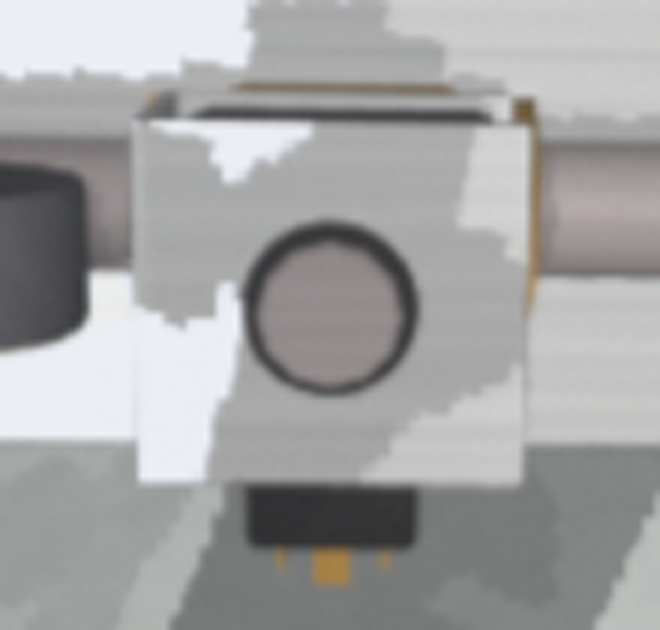

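```bash
python3 - <<'E'
from h import *
import pickle
o=pickle.load(open('pics/w1.pkl','rb'));p=cv2.imread('pics/w1.png')
f=lambda a:np.array(a)/6-.42+[215,130]
print("head",onplane('wrist',f([[330,314]]),.1585,o), "disc edge",onplane('wrist',f([[258,314],[404,314],[330,241],[330,387]]),.1585,o))
q=onplane('wrist',f([[133,120],[532,122],[523,485],[139,485]]),.1512,o);print(q,q.mean(0),np.linalg.norm(np.diff(q,axis=0),axis=1))
e=q[1]-q[0]+q[2]-q[3];print("stand y yaw",np.degrees(np.arctan2(-e[1],-e[0])))
# two view: head in top and wrist
c1,d1=rays('wrist',f([[330,314]]),o);c2,d2=rays('top',[[341.2,228.6]])
A=np.c_[d1[0],-d2[0]];s=np.linalg.lstsq(A,c2-c1,rcond=None)[0];print(c1+s[0]*d1,c2+s[1]*d2)
E
```

```text
head [[ 0.52192501 -0.18493741  0.1585    ]] disc edge [[ 0.5201436  -0.17441409  0.1585    ]
 [ 0.52375468 -0.19575543  0.1585    ]
 [ 0.53269709 -0.18318742  0.1585    ]
 [ 0.5109344  -0.18672347  0.1585    ]]
[[ 0.54438433 -0.15160742  0.1512    ]
 [ 0.55395368 -0.20985585  0.1512    ]
 [ 0.49867218 -0.2189595   0.1512    ]
 [ 0.48872145 -0.16008753  0.1512    ]] [ 0.52143291 -0.18512758  0.1512    ] [0.05902925 0.05602608 0.059707  ]
stand y yaw 99.46233210652538
[[ 0.51930815 -0.18507312  0.14588993]] [[ 0.51890613 -0.18620749  0.14598556]]
```

```bash
python3 -c "
from h import *
goto([.522,-.185,.19],9.5)"
python3 -m creep '[[0,0,0,7,-7,20,160],[0,0,0,0,0,30,160],[0,0,0,0,0,30,160],[0,0,0,0,0,22,160],[0,0,0,0,0,0,160],[0,0,0,0,0,0,160]]'; python3 -c "
from h import *
goto([.522,-.185,.17],9.5)
p,d=camera('wrist');cv2.imwrite('pics/w2.png',p)"
```

```text
turn [ 0.0001  0.0008 -0.0001]
shift in target axes [  8.   -8.1 108.5]
shift [  8.1  -8.1 108.5]
yaw 9.49 z [-8.e-04 -2.e-04 -1.e+00] pos [ 0.5154 -0.1943  0.2985] F [-0.2 -0.1 -0.1] w 0.61 t 1.4
clock: 2.0
position: [0.521, -0.187, 0.1974]
ee_rot: [0.997, 0.082, -0.0, 0.0]
ft_force: [0.1, -0.6, 0.1]
grip_width: 0.371
turn [ 0.0002  0.0003 -0.0024]
shift in target axes [ 1.3 -1.8 27.4]
shift [ 1.3 -1.8 27.4]
yaw 9.36 z [-2.e-04 -3.e-04 -1.e+00] pos [ 0.521  -0.187   0.1974] F [ 0.1 -0.6  0.1] w 0.371 t 2.0
```

View pics/w2.png

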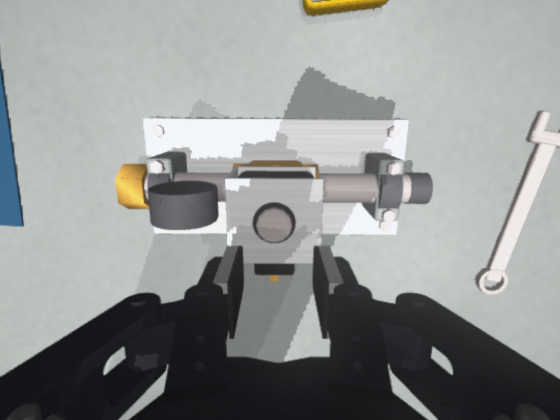

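The fingers straddle the tube head (head at (274,222), fingers at (240,270) and (320,270)), so I'll centre and press.

```bash

python3 -m creep '[[0,0,0,1,-2,8,160],[0,0,0,0,0,6,160],[0,0,0,0,0,2,160],[0,0,0,0,0,2,160],[0,0,0,0,0,0,160]]'
python3 -m creep '[[0,0,0,0,0,2,160],[0,0,0,0,0,2,160],[0,0,0,0,0,0,160]]'
python3 -m creep '[[0,0,0,0,0,2,160],[0,0,0,0,0,1,160],[0,0,0,0,0,0,160]]'
```

```text
clock: 2.55
position: [0.5221, -0.1837, 0.1787]
ee_rot: [0.997, 0.082, -0.0, -0.0]
ft_force: [1.2, -0.3, 0.1]
grip_width: 0.372
clock: 2.85
position: [0.522, -0.1837, 0.1746]
ee_rot: [0.997, 0.082, -0.0, -0.0]
ft_force: [-0.2, -0.2, -0.7]
grip_width: 0.375
clock: 3.15
position: [0.5221, -0.1837, 0.1717]
ee_rot: [0.997, 0.082, -0.0, -0.0]
ft_force: [-0.3, 0.8, 1.1]
grip_width: 0.374
```

```bash

python3 -m creep '[[0,0,0,0,0,2,160],[0,0,0,0,0,0,160]]'
python3 -m creep '[[0,0,0,0,0,2,160],[0,0,0,0,0,0,160]]'
python3 -m creep '[[0,0,0,0,0,1,160],[0,0,0,0,0,0,160]]'
```

```text
clock: 3.35
position: [0.5221, -0.1837, 0.1696]
ee_rot: [0.997, 0.082, -0.0, -0.0]
ft_force: [0.2, -0.9, -0.4]
grip_width: 0.371
clock: 3.55
position: [0.5221, -0.1837, 0.1676]
ee_rot: [0.997, 0.082, -0.0, -0.0]
ft_force: [0.1, -0.7, -0.6]
grip_width: 0.372
clock: 3.75
position: [0.5221, -0.1837, 0.1668]
ee_rot: [0.997, 0.082, -0.0, -0.0]
ft_force: [-0.2, 0.6, -0.1]
grip_width: 0.373
```

```bash

python3 -m creep '[[0,0,0,0,0,2,160],[0,0,0,0,0,0,160]]'
python3 -m creep '[[0,0,0,0,0,1.5,160],[0,0,0,0,0,0,160]]'
python3 -m creep '[[0,0,0,0,0,1.5,160],[0,0,0,0,0,0,160]]'; python3 -c "
from h import *
p,d=camera('wrist');cv2.imwrite('pics/w3.png',p[130:330,180:380].repeat(3,0).repeat(3,1))"
```

```text
clock: 3.95
position: [0.522, -0.1837, 0.1646]
ee_rot: [0.997, 0.082, -0.0, -0.0]
ft_force: [-0.3, -0.4, 0.3]
grip_width: 0.373
clock: 4.15
position: [0.5221, -0.1837, 0.1632]
ee_rot: [0.997, 0.082, -0.0, -0.0]
ft_force: [-0.7, 0.4, -0.3]
grip_width: 0.371
clock: 4.35
position: [0.5221, -0.1837, 0.1617]
ee_rot: [0.997, 0.082, -0.0, -0.0]
ft_force: [-0.9, 0.6, 0.1]
grip_width: 0.372
```

View pics/w3.png

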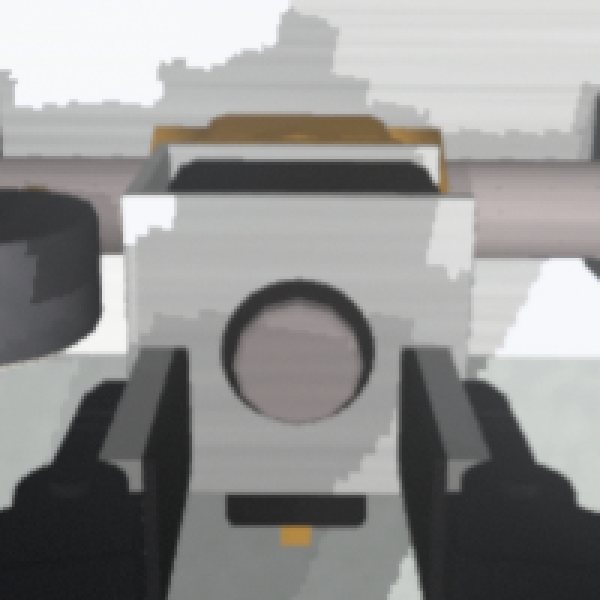

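```bash
python3 -c "
from h import *
m=camera_model('wrist');M=np.linalg.inv(m['mount'])
for z in(-.01,0,.01,.015,.02,.025):
  X=np.array([[.011,-.016,z,1],[.011,.016,z,1],[0,0,z,1]])@M.T
  print(z,cv2.projectPoints(X[:,:3],np.zeros(3),np.zeros(3),m['camera_matrix'],np.array([m['k1'],0,0,0,0]))[0].reshape(-1,2).round(1).tolist())
"

```

```text
Traceback (most recent call last):
cv2.error: OpenCV(4.12.0) /io/opencv/modules/calib3d/src/calibration_base.cpp:1490: error: (-215:Assertion failed) npoints >= 0 && (depth == CV_32F || depth == CV_64F) in function 'projectPoints'
```

```bash
python3 -c "
from h import *
m=camera_model('wrist');M=np.linalg.inv(m['mount'])
for z in(-.01,0,.01,.015,.02,.025):
  X=np.ascontiguousarray((np.array([[.011,-.016,z,1],[.011,.016,z,1],[0,0,z,1]])@M.T)[:,:3])
  print(z,cv2.projectPoints(X,np.zeros(3),np.zeros(3),m['camera_matrix'],np.array([m['k1'],0,0,0,0]))[0].reshape(-1,2).round(1).tolist())
"

```

```text
-0.01 [[242.3, 239.8], [312.2, 239.8], [277.3, 261.9]]
0 [[244.4, 232.3], [310.1, 232.3], [277.3, 253.2]]
0.01 [[246.2, 225.6], [308.3, 225.5], [277.3, 245.4]]
0.015 [[247.1, 222.5], [307.5, 222.5], [277.3, 241.9]]
0.02 [[247.8, 219.6], [306.7, 219.5], [277.3, 238.5]]
0.025 [[248.6, 216.8], [306.0, 216.8], [277.3, 235.3]]
```

```bash
python3 - <<'E'
from h import *
o=get_obs();p,d=camera('wrist');m=camera_model('wrist')
K=m['camera_matrix']
def tool(px):
    u=cv2.undistortPointsIter(np.array(px,float).reshape(-1,1,2),K,np.array([m['k1'],0,0,0,0.]),None,None,(3,100,1e-10)).reshape(-1,2)
    z=np.array([d[int(b),int(a)] for a,b in px])
    return ((np.c_[u*z[:,None],z,np.ones(len(z))])@m['mount'].T)[:,:3]
px=[(225,252),(229,247),(222,270),(216,280),(240,250),(241,255),(238,280),(236,300),(330,252),(316,260),(318,290),(320,310),(278,250),(260,200),(232,205),(330,205)]
for a,b in zip(px,tool(px)):print(a,(b*1000).round(1))
E
```

```text
(225, 252) [ 11.2 -21.8 -24.4]
(229, 247) [ 11.5 -20.7 -19.6]
(222, 270) [ 11.1 -20.4 -40.5]
(216, 280) [ 11.2 -21.3 -48.4]
(240, 250) [ 10.8 -15.8 -21.3]
(241, 255) [  8.1 -15.6 -20.3]
(238, 280) [  1.9 -15.9 -31.1]
(236, 300) [ -1.2 -15.6 -40.8]
(330, 252) [ 11.1  22.  -24.1]
(316, 260) [  8.5  16.  -26.4]
(318, 290) [  0.3  16.  -36.1]
(320, 310) [ -3.5  15.9 -44. ]
(278, 250) [0.5 0.4 2.8]
(260, 200) [24.5 -8.7 10.3]
(232, 205) [ 22.1 -22.9   9.7]
(330, 205) [21.9 26.8 10.4]
```

The depth picture puts the fingertips at tool z ≈ −19 mm, not +25 mm. The plate reads 0.151 m in the same frame, and I've felt no contact, which agrees. So the tips are about 29 mm above the plate, and I'll descend by force.

```bash

python3 -m creep '[[0,0,0,0,0,8,160],[0,0,0,0,0,8,160],[0,0,0,0,0,6,160],[0,0,0,0,0,0,160]]'
python3 -m creep '[[0,0,0,0,0,2,160],[0,0,0,0,0,2,160],[0,0,0,0,0,0,160]]'
python3 -m creep '[[0,0,0,0,0,2,160],[0,0,0,0,0,0,160]]'
```

```text
clock: 4.85
position: [0.5217, -0.1836, 0.1387]
ee_rot: [0.997, 0.082, -0.001, -0.0]
ft_force: [0.4, 0.2, 0.1]
grip_width: 0.372
clock: 5.15
position: [0.5222, -0.1837, 0.1361]
ee_rot: [0.997, 0.082, 0.0, 0.0]
ft_force: [-0.0, 0.7, 1.1]
grip_width: 0.371
clock: 5.35
position: [0.5222, -0.1837, 0.1341]
ee_rot: [0.997, 0.082, 0.0, 0.0]
ft_force: [-1.6, 0.9, 3.8]
grip_width: 0.369
```

```bash

python3 -m creep '[[0,0,0,0,0,2,160],[0,0,0,0,0,0,160]]'
python3 -m creep '[[0,0,0,0,0,1,160],[0,0,0,0,0,0,160]]'
```

```text
clock: 5.55
position: [0.5223, -0.1837, 0.1332]
ee_rot: [0.997, 0.082, 0.0, 0.0]
ft_force: [-6.9, 2.0, 14.6]
grip_width: 0.372
clock: 5.75
position: [0.5223, -0.1838, 0.1332]
ee_rot: [0.997, 0.082, 0.0, 0.0]
ft_force: [-11.4, 2.8, 23.0]
grip_width: 0.37
```

```bash
python3 -c "
from h import *
o=get_obs();print(o['torque'],o['joint_pos'])
p,d=camera('wrist');cv2.imwrite('pics/w4.png',p);np.save('pics/w4.npy',d)
p,d=camera('scene');cv2.imwrite('pics/s4.png',cv2.resize(p[120:300,130:310],None,fx=3.3,fy=3.3,interpolation=2))"
```

```text
[0.82077515 2.3907151  0.02524606] [ 0.58384116  0.26647037 -0.37925677  1.74540397  0.10788741  1.14911069
 -1.23377135]
```

View pics/w4.png

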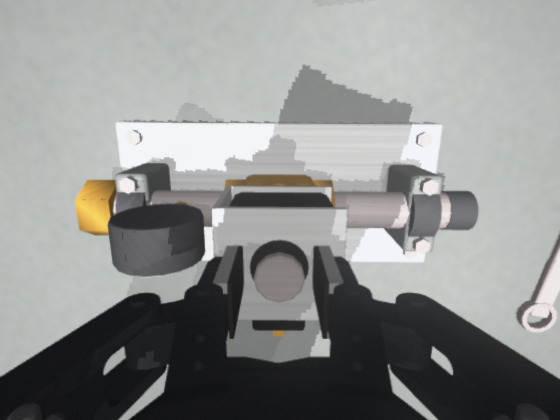

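View pics/s4.png

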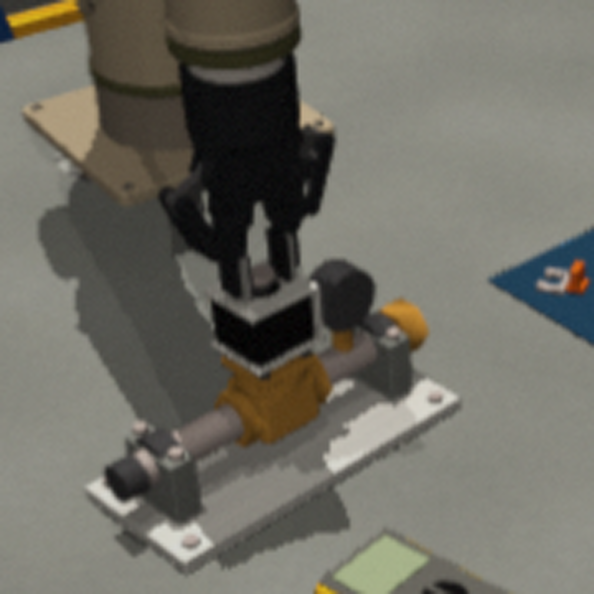

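```bash
python3 - <<'E'
from h import *
o=get_obs();d=np.load('pics/w4.npy');p=cv2.imread('pics/w4.png')
px=[(250,225),(280,220),(320,225),(300,235),(280,275),(280,285),(228,248),(332,248),(236,252),(320,258)]
X=byz('wrist',px,[d[v,u] for u,v in px],o)
for a,b in zip(px,X):print(a,(b*1000).round(1))
T=(X-o['position'])@Ro.from_quat(o['ee_rot']).as_matrix();print((T[-4:]*1000).round(1))
print(o['ft_force'],o['position'])
E
```

```text
(250, 225) [ 538.9 -168.6  145.1]
(280, 220) [ 543.6 -181.4  145.7]
(320, 225) [ 544.3 -199.3  146.1]
(300, 235) [ 538.2 -191.4  145.9]
(280, 275) [ 523.5 -184.7  158.2]
(280, 285) [ 519.3 -185.4  158.9]
(228, 248) [ 530.3 -161.1  154.1]
(332, 248) [ 534.3 -206.9  145.7]
(236, 252) [ 530.3 -164.9  157. ]
(320, 258) [ 536.2 -198.7  163.6]
[[ 11.6 -21.  -20.9]
 [  8.   24.8 -12.5]
 [ 11.  -17.3 -23.8]
 [ 11.3  17.1 -30.4]]
[-10.97127414   2.15555586  22.8784474 ] [ 0.52234657 -0.1837047   0.13321167]
```

The plate now reads 0.1457 m, so the coil is home with 23 N against the stop. The tips touch at tool z ≈ −12.5 mm for this opening. I'll lift and go look at the clip.

```bash

python3 -m creep '[[0,0,0,0,0,-10,160],[0,0,0,0,0,-30,160],[0,0,0,0,0,-30,160],[0,0,0,0,0,-10,160]]'; python3 -c "
from h import *
goto([.46,.11,.20],25)"
```

```text
clock: 6.25
position: [0.5235, -0.184, 0.214]
ee_rot: [0.997, 0.082, 0.002, 0.001]
ft_force: [1.4, -1.3, -0.2]
grip_width: 0.369
turn [ 0.0027 -0.0035 -0.2716]
shift in target axes [  66.7 -293.3   14. ]
shift [ -14.5 -300.4   13.3]
yaw 9.44 z [ 0.0042 -0.0015 -1.    ] pos [ 0.5235 -0.184   0.214 ] F [ 1.4 -1.3 -0.2] w 0.369 t 6.25
```

```bash

python3 -m creep '[[0,0,0,-2,-40,0,160],[0,0,0,-2,-45,0,160],[0,0,0,-2,-45,0,160],[0,0,0,-2,-45,2,160],[0,0,0,-2,-45,4,160],[0,0,0,-2,-45,4,160],[0.001,-0.002,-0.136,-2,-35,3,160],[0.001,-0.002,-0.136,0,0,0,160]]'; 
python3 -m creep '[[0,0,0,0,0,0,160],[0,0,0,0,0,0,160]]';python3 -c "
from h import *
goto([.46,.11,.20],25)
import pickle
o=get_obs();p,d=camera('wrist');cv2.imwrite('pics/w5.png',p);np.save('pics/w5.npy',d);pickle.dump(o,open('pics/w5.pkl','wb'))"
```

```text
clock: 7.05
position: [0.4575, 0.1151, 0.1975]
ee_rot: [0.975, 0.223, -0.002, -0.001]
ft_force: [-0.3, -0.6, 1.1]
grip_width: 0.372
clock: 7.25
position: [0.4593, 0.1092, 0.1976]
ee_rot: [0.977, 0.214, -0.002, -0.001]
ft_force: [-0.6, 0.5, 0.7]
grip_width: 0.374
turn [-0.0024  0.004  -0.0048]
shift in target axes [ 1.  -0.4 -2.4]
shift [ 1.  -0.4 -2.4]
yaw 24.73 z [-4.6e-03  5.0e-04 -1.0e+00] pos [0.4593 0.1092 0.1976] F [-0.6  0.5  0.7] w 0.374 t 7.25
```

View pics/w5.png

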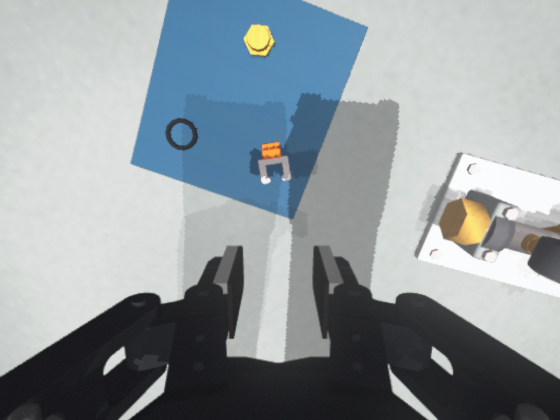

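The wrist view shows the clip at about (273,160) with its tab upward at (271,150) and mouth downward, nearly aligned with the tool. The O-ring is at (181,134) and the plug at (259,41). Now I'll measure it.

```bash
python3 - <<'E'
from h import *
import pickle
o=pickle.load(open('pics/w5.pkl','rb'));p=cv2.imread('pics/w5.png');d=np.load('pics/w5.npy')
x0,y0=245,130;c=p[y0:y0+65,x0:x0+60]
cv2.imwrite('pics/w5c.png',cv2.resize(c,None,fx=9,fy=9,interpolation=2))
hsv=cv2.cvtColor(c,40);om=cv2.inRange(hsv,(3,140,80),(22,255,255));gm=cv2.inRange(hsv,(0,0,90),(180,70,255))
for n,mk,z in(("orange",om,.02),("grey",gm,.008)):
    v,u=np.nonzero(mk);u=u+x0;v=v+y0;X=byz('wrist',np.c_[u,v],d[v,u],o);print(n,len(u),u.min(),u.max(),v.min(),v.max(),"z",np.percentile(X[:,2],[5,50,95]).round(4))
v,u=np.nonzero(om);u=u+x0;v=v+y0;X=byz('wrist',np.c_[u,v],d[v,u],o)
t=X[:,2]>.018;print("tabtop",t.sum(),X[t].mean(0),cv2.minAreaRect((X[t][:,:2]*1000).astype(np.float32)))
v,u=np.nonzero(gm);P=onplane('wrist',np.c_[u+x0,v+y0],.008,o);print(cv2.minAreaRect((P[:,:2]*1000).astype(np.float32)))
E
```

```text
orange 267 262 280 142 158 z [0.0067 0.0239 0.0258]
grey 559 258 304 141 194 z [0.0023 0.0078 0.0093]
tabtop 164 [0.48316997 0.12756115 0.02851225] ((497.97357177734375, 135.06094360351562), (44.310218811035156, 17.4782772064209), 27.138469696044922)
((463.51312255859375, 113.03543090820312), (66.31990051269531, 36.57207107543945), 51.7072868347168)
```

View pics/w5c.png

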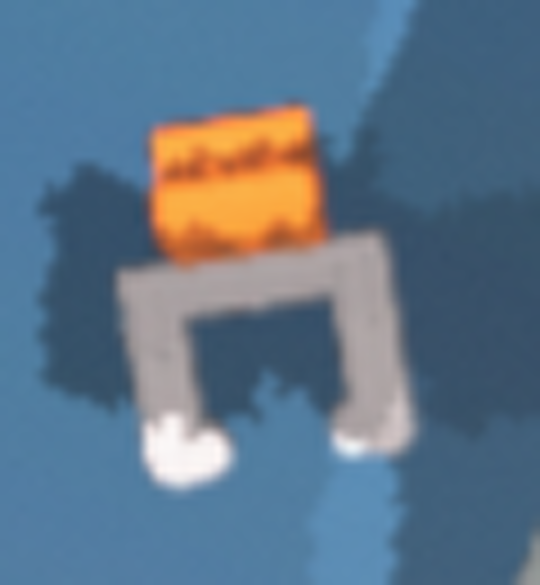

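```bash
python3 - <<'E'
from h import *
import pickle
o=pickle.load(open('pics/w5.pkl','rb'))
f=lambda a:np.array(a,float)/9-.44+[245,130]
B=onplane('wrist',f([[118,270],[384,233],[145,470],[412,440]]),.008,o)[:,:2]
print("width back",np.linalg.norm(B[0]-B[1]),np.linalg.norm(B[2]-B[3]))
ex=(B[2]-B[0])+(B[3]-B[1]);y=B[1]-B[0]
print("yaw from arms",np.degrees(np.arctan2(ex[1],ex[0])),"from back edge",np.degrees(np.arctan2(y[1],y[0]))-90)
T=onplane('wrist',f([[239,214]]),.025,o)[0,:2];print("tab top",T)
mb=(B[0]+B[1])/2;dd=mb-T;print("tab->back edge",np.linalg.norm(dd),"dir",np.degrees(np.arctan2(dd[1],dd[0])))
tc=onplane('wrist',f([[155,180],[320,172],[322,243],[158,255]]),.025,o)[:,:2];print(tc,np.linalg.norm(np.diff(tc,axis=0),axis=1))
E
```

```text
width back 0.03039798295358079 0.030982214721977576
yaw from arms -147.8021334122804 from back edge -147.35280331638575
tab top [0.48179158 0.12658142]
tab->back edge 0.006415186930760168 dir -146.74046324326497
[[0.48132447 0.13622392]
 [0.48947206 0.12057149]
 [0.48270097 0.11720029]
 [0.47414743 0.13268026]] [0.01764601 0.0075639  0.01768594]
```

```bash
python3 -c "
from h import *
goto([.4819,.1267,.055],32.5)"
```

```text
turn [-0.0026  0.0037 -0.1359]
shift in target axes [ 28.5  -2.8 142.6]
shift [ 28.4  -6.3 142.5]
yaw 24.71 z [-4.5e-03  5.0e-04 -1.0e+00] pos [0.4594 0.109  0.1976] F [-0.1 -0.8  0.1] w 0.375 t 7.3
```

```bash

python3 -m creep '[[-0.003,0.004,-0.136,0,0,0,160],[0,0,0,28,-3,20,160],[0,0,0,0,0,35,160],[0,0,0,0,0,40,160],[0,0,0,0,0,40,160],[0,0,0,0,0,8,160],[0,0,0,0,0,0,160],[0,0,0,0,0,0,160]]';python3 -c "
from h import *
goto([.4819,.1267,.055],32.5)
import pickle
o=get_obs();p,d=camera('wrist');cv2.imwrite('pics/w6.png',p);np.save('pics/w6.npy',d);pickle.dump(o,open('pics/w6.pkl','wb'))"
```

```text
clock: 8.1
position: [0.4824, 0.1277, 0.0566]
ee_rot: [0.96, 0.282, 0.001, 0.0]
ft_force: [0.3, 0.3, 1.2]
grip_width: 0.371
turn [ 0.0011 -0.0025  0.0039]
shift in target axes [-1.   0.6  1.6]
shift [-1.   0.6  1.6]
yaw 32.72 z [ 2.7e-03  4.0e-04 -1.0e+00] pos [0.4824 0.1277 0.0566] F [0.3 0.3 1.2] w 0.371 t 8.1
```

View pics/w6.png

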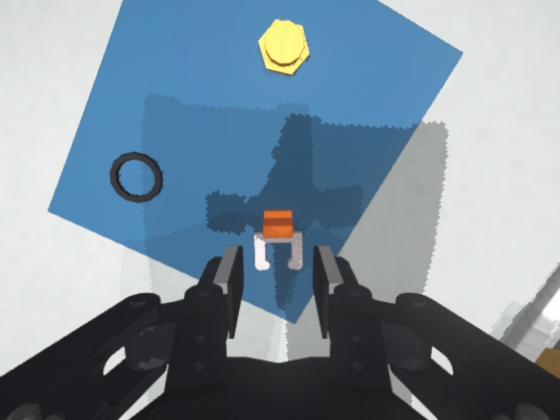

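The tab at (278,223) is centred between the fingers and the clip is square to the tool. One quick check in the tool frame.

```bash
python3 - <<'E'
from h import *
import pickle
o=pickle.load(open('pics/w6.pkl','rb'));p=cv2.imread('pics/w6.png');d=np.load('pics/w6.npy')
x0,y0=235,195;c=p[y0:y0+90,x0:x0+90];cv2.imwrite('pics/w6c.png',cv2.resize(c,None,fx=7,fy=7,interpolation=2))
R=Ro.from_quat(o['ee_rot']).as_matrix()
om=cv2.inRange(cv2.cvtColor(c,40),(3,140,60),(22,255,255));v,u=np.nonzero(om);u+=x0;v+=y0
X=byz('wrist',np.c_[u,v],d[v,u],o);t=(X-o['position'])@R*1000
s=abs(X[:,2]-.025)<.003
print(u.min(),u.max(),v.min(),v.max(),np.median(X[s][:,2]),"tool min/max/med",np.percentile(t[s],[3,50,97],axis=0).round(1))
E
```

```text
263 292 210 237 0.0247665747687843 tool min/max/med [[-3.9 -7.8 30.6]
 [ 0.3  0.4 31.9]
 [ 3.6  8.1 34.1]]
```

View pics/w6c.png

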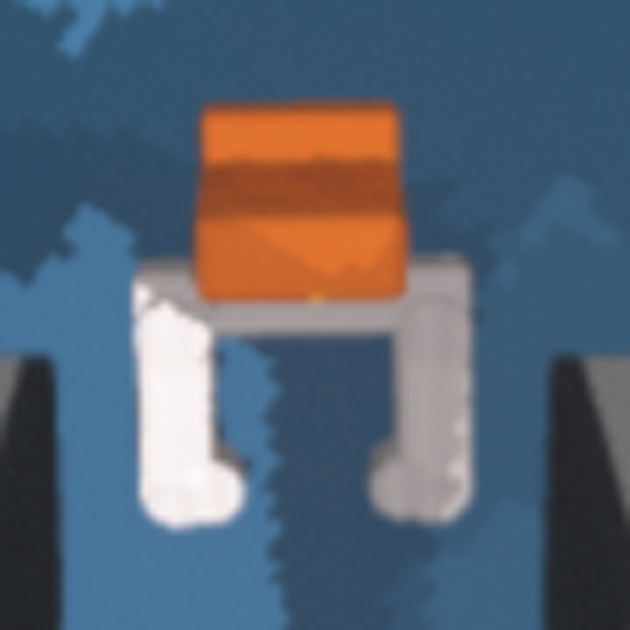

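```bash

python3 -m creep '[[0.001,-0.0025,0,3,0.4,20,180],[0,0,0,0,0,10,188],[0,0,0,0,0,0,188],[0,0,0,0,0,0,188]]';python3 - <<'E'
from h import *
goto([.4819,.1267,.0],32.5)
o=get_obs();p,d=camera('wrist');cv2.imwrite('pics/w7.png',p)
v,u=np.mgrid[200:330,200:360];X=byz('wrist',np.c_[u.ravel(),v.ravel()],d[200:330,200:360].ravel(),o)
t=(X-o['position'])@Ro.from_quat(o['ee_rot']).as_matrix()*1000
for s in(-1,1):
    m=(t[:,0]>6)&(t[:,0]<13)&(t[:,1]*s>8)&(t[:,1]*s<20)&(t[:,2]<5)
    print(s,m.sum(),np.percentile(t[m][:,2],[50,90,97,100]),np.percentile(t[m][:,1]*s,[2,98]))
E
```

```text
clock: 8.55
position: [0.4842, 0.129, 0.0257]
ee_rot: [0.959, 0.282, -0.001, -0.0]
ft_force: [-1.4, 1.0, 0.4]
grip_width: 0.26
turn [-0.0004  0.0014  0.0053]
shift in target axes [-3.2  0.7 25.7]
shift [-3.2  0.7 25.7]
yaw 32.8 z [-1.4e-03 -4.0e-04 -1.0e+00] pos [0.4842 0.129  0.0257] F [-1.4  1.   0.4] w 0.26 t 8.55
-1 1690 [-49.65783344 -25.57082522 -19.2033181  -15.71829803] [11.0525617  19.76637618]
1 1646 [-49.57066246 -25.40503506 -19.05720331 -15.68762857] [11.31116807 19.79334099]
```

View pics/w7.png

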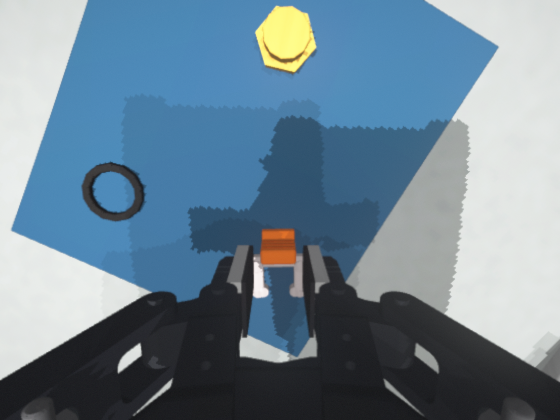

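```bash

python3 -m creep '[[0,0.0014,0,2,0.7,10,188],[0,0,0,0,0,8,188],[0,0,0,0,0,4,188],[0,0,0,0,0,0,188],[0,0,0,0,0,0,188]]'
python3 -m creep '[[0,0,0,0,0,2,188],[0,0,0,0,0,0,188]]'
python3 - <<'E'
from h import *
o=get_obs();p,d=camera('wrist');cv2.imwrite('pics/w8.png',cv2.resize(p[200:340,200:360],None,fx=4,fy=4,interpolation=2))
p,d=camera('scene');cv2.imwrite('pics/s8.png',cv2.resize(p[150:230,260:360],None,fx=6,fy=6,interpolation=2))
goto([.4819,.1267,.0],32.5)
E
```

```text
clock: 9.1
position: [0.4858, 0.1295, 0.0028]
ee_rot: [0.959, 0.283, -0.001, -0.0]
ft_force: [-0.8, 0.4, -0.2]
grip_width: 0.265
clock: 9.3
position: [0.486, 0.1294, 0.0009]
ee_rot: [0.959, 0.282, -0.0, -0.0]
ft_force: [-0.5, 0.3, -0.9]
grip_width: 0.261
turn [-0.0006  0.0005  0.0054]
shift in target axes [-4.9  0.1  1. ]
shift [-4.9  0.1  1. ]
yaw 32.81 z [-7.e-04  2.e-04 -1.e+00] pos [0.486  0.1294 0.001 ] F [-0.2  0.1 -0.2] w 0.26 t 9.4
```

View pics/w8.png

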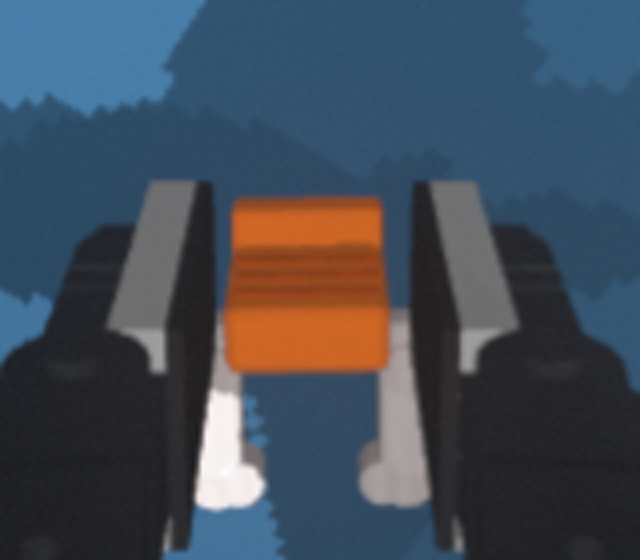

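View pics/s8.png

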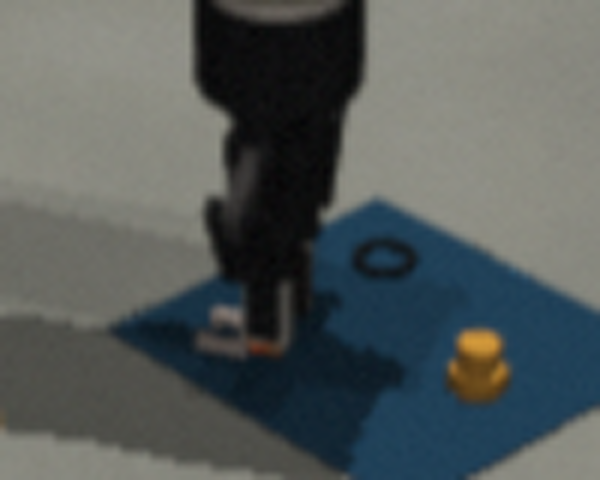

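The tab at (300,300 in the crop) sits between the pads. The tips are a little above the mat and there is no contact. Closing now.

```bash

python3 -m creep '[[0,0,0,0,0,0,200],[0,0,0,0,0,0,225],[0,0,0,0,0,0,255],[0,0,0,0,0,0,255],[0,0,0,0,0,0,255]]' 80
python3 -m creep '[[0,0,0,0,0,-5,255],[0,0,0,0,0,-15,255],[0,0,0,0,0,-25,255],[0,0,0,0,0,-30,255],[0,0,0,0,0,0,255],[0,0,0,0,0,0,255]]'
python3 - <<'E'
from h import *
import pickle
o=get_obs();p,d=camera('wrist');cv2.imwrite('pics/w9.png',cv2.resize(p[200:340,200:360],None,fx=4,fy=4,interpolation=2));cv2.imwrite('pics/w9f.png',p);np.save('pics/w9.npy',d);pickle.dump(o,open('pics/w9.pkl','wb'))
goto([.6,-.14,.25],9.5)
E
```

```text
clock: 9.9
position: [0.4861, 0.1294, 0.0013]
ee_rot: [0.959, 0.282, -0.0, -0.0]
ft_force: [-1.7, -0.1, 5.7]
grip_width: 0.172
clock: 10.5
position: [0.4867, 0.1294, 0.0772]
ee_rot: [0.959, 0.282, 0.001, 0.0]
ft_force: [-0.7, -0.8, -0.8]
grip_width: 0.171
turn [-1.000e-04  3.000e-04  4.067e-01]
shift in target axes [  68.   284.4 -173.8]
shift [ -50.1  288.  -173.8]
yaw 32.8 z [-3.e-04  0.e+00 -1.e+00] pos [0.486  0.1293 0.0762] F [ 0.8  0.3 -0.3] w 0.172 t 10.55
```

View pics/w9.png

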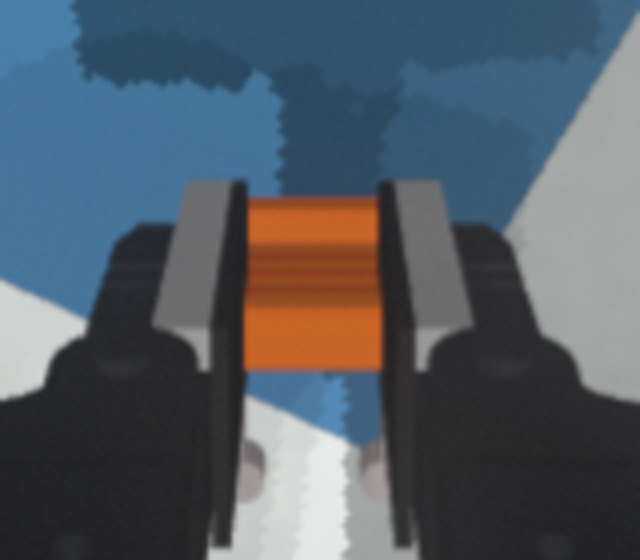

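```bash
python3 - <<'E'
from h import *
import pickle
o=pickle.load(open('pics/w9.pkl','rb'));p=cv2.imread('pics/w9f.png');d=np.load('pics/w9.npy')
R=Ro.from_quat(o['ee_rot']).as_matrix()
def T(px,depth=None):
    px=np.array(px);dd=d[px[:,1],px[:,0]];return ((byz('wrist',px,dd,o)-o['position'])@R*1000).round(1)
om=cv2.inRange(cv2.cvtColor(p,40),(3,140,60),(22,255,255));om[:240]=0;om[300:]=0;om[:,:230]=0;om[:,320:]=0
v,u=np.nonzero(om);t=T(np.c_[u,v]);
for r in range(v.min(),v.max()+1,3):
    s=v==r;print(r,u[s].min(),u[s].max(),np.median(t[s],axis=0))
print("noses",T([(263,318),(264,322),(292,318),(293,322)]))
print("pads",T([(245,247),(240,265),(250,250),(305,247),(312,265)]))
E
```

```text
250 262 294 [ 3.5  0.4 -4.5]
253 262 294 [ 2.8  0.4 -6.5]
256 262 294 [ 1.3  0.4 -6.5]
259 262 294 [-0.2  0.4 -6.7]
262 262 294 [-0.6  0.4 -9.1]
265 262 294 [ -0.4   0.4 -12.7]
268 262 294 [ -0.2   0.4 -16.1]
271 261 294 [ -0.15   0.15 -19.15]
274 261 295 [ -0.4   0.3 -21.5]
277 261 295 [ -0.9   0.3 -23.3]
280 261 295 [ -2.2   0.3 -23.5]
283 261 295 [ -3.6   0.3 -23.6]
286 261 295 [ -5.    0.3 -23.6]
289 261 295 [ -6.4   0.3 -23.7]
292 261 261 [-10.4  -7.3 -19.2]
noses [[-32.8  -7.2  -5.7]
 [-34.4  -6.6  -6.8]
 [-32.    7.4  -6.9]
 [-34.3   7.9  -6.8]]
pads [[-27.5 -23.5  73.4]
 [  7.2 -15.2 -28.5]
 [ 11.1 -11.5 -22.2]
 [ 11.2  12.  -19.2]
 [ 11.1  13.3 -36.6]]
```

The clip is held flat. In the tool frame its seat centre is (−26.4, +0.35) mm, with its underside at −1.6 mm (tab top at −23.6, tail top at −6.6, noses at x ≈ −33.4, all matching the given sizes). Next I'll carry it above the stand and re-measure the tube at this yaw.

```bash

python3 -c "
from h import *
goto([.497,-.201,.25],32.8)"
```

```text
turn [-0.0002  0.0002  0.0001]
shift in target axes [-169.7  283.5 -173.8]
shift [-169.7  283.5 -173.8]
yaw 32.8 z [-3.e-04  0.e+00 -1.e+00] pos [0.486  0.1293 0.0762] F [ 0.8  0.3 -0.3] w 0.172 t 10.55
```

```bash

python3 -m creep '[[0,0,0,0,0,-30,255],[0,0,0,0,0,-45,255],[0,0,0,0,0,-45,255],[0,0,0,-10,15,-40,255],[0,0,0,-20,35,-14,255],[0,0,0,-24,40,0,255],[0,0,0,-24,40,0,255],[0,0,0,-24,40,0,255]]'
python3 -m creep '[[0,0,0,-24,40,0,255],[0,0,0,-24,40,0,255],[0,0,0,-20,40,0,255],[0,0,0,0,33,0,255],[0,0,0,0,0,0,255],[0,0,0,0,0,0,255],[0,0,0,0,0,0,255]]'
python3 - <<'E'
from h import *
import pickle
goto([.497,-.201,.25],32.8)
o=get_obs();p,d=camera('wrist');cv2.imwrite('pics/w10.png',p);np.save('pics/w10.npy',d);pickle.dump(o,open('pics/w10.pkl','wb'))
E
```

```text
clock: 11.35
position: [0.4919, -0.0706, 0.2492]
ee_rot: [0.959, 0.283, -0.001, -0.0]
ft_force: [1.1, -0.0, 0.7]
grip_width: 0.174
clock: 12.05
position: [0.5181, -0.2329, 0.2493]
ee_rot: [0.959, 0.283, -0.001, -0.001]
ft_force: [0.1, 1.0, -0.6]
grip_width: 0.172
turn [-0.0019  0.0009  0.0017]
shift in target axes [ -0.5 -38.3  -0.7]
shift [ -0.4 -38.3  -0.7]
yaw 32.9 z [-0.0019  0.0011 -1.    ] pos [ 0.5181 -0.2329  0.2493] F [ 0.1  1.  -0.6] w 0.172 t 12.05
```

View pics/w10.png

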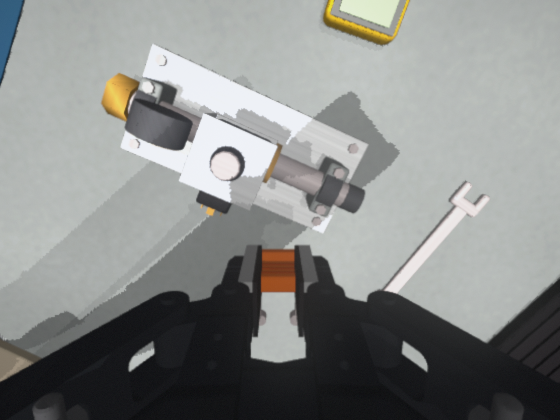

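```bash
python3 - <<'E'
from h import *
import pickle
o=pickle.load(open('pics/w10.pkl','rb'));p=cv2.imread('pics/w10.png');d=np.load('pics/w10.npy')
c=cv2.resize(p[105:215,170:285],None,fx=6,fy=6,interpolation=2);cv2.imwrite('pics/w10c.png',c)
v,u=np.mgrid[140:190,200:260];X=byz('wrist',np.c_[u.ravel(),v.ravel()],d[140:190,200:260].ravel(),o)
z=X[:,2];print("plate",np.median(z[(z>.140)&(z<.151)]),"head",np.median(z[z>.155]))
E
```

```text
plate 0.1459574145955085 head 0.1583558310813356
```

View pics/w10c.png

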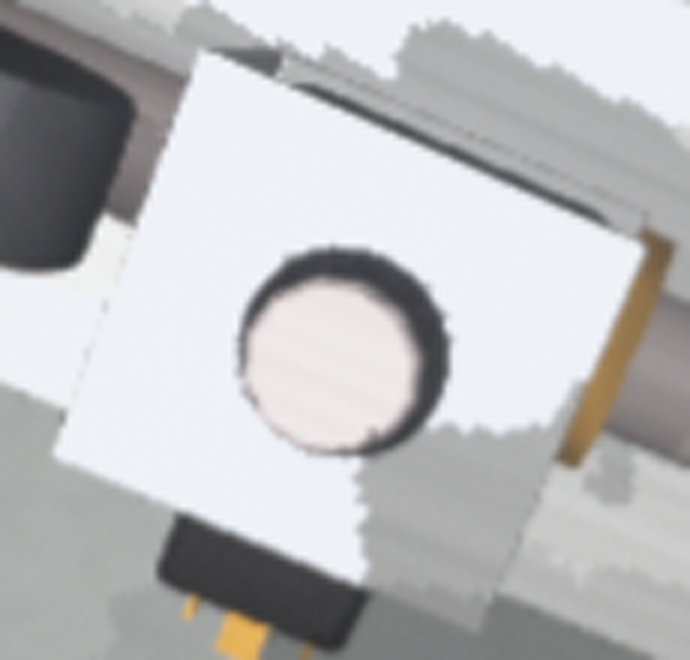

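The coil is home (plate 0.1460, head 0.1584). The head disc is centred at (332,366) in the crop, with plate corners at (203,50), (643,243), (487,630) and (57,455).

```bash
python3 - <<'E'
from h import *
import pickle
o=pickle.load(open('pics/w10.pkl','rb'))
f=lambda a:np.array(a,float)/6-.42+[170,105]
h=onplane('wrist',f([[332,366]]),.1585,o)[0];q=onplane('wrist',f([[203,50],[643,243],[487,630],[57,455]]),.146,o)
print("head",h,"plate mean",q.mean(0),np.linalg.norm(np.diff(q,axis=0),axis=1))
e=onplane('wrist',f([[245,366],[420,366],[332,280],[332,453]]),.1585,o);print(np.linalg.norm(e[0]-e[1]),np.linalg.norm(e[2]-e[3]))
A=(h+q.mean(0))[:2]/2;print("axis",A)
yaw=32.8;ex=np.array([np.cos(np.radians(yaw)),np.sin(np.radians(yaw))]);ey=np.array([ex[1],-ex[0]])
for back in(35,28):
    t=A+ex*(back+26.4)/1000-ey*.35/1000;print(back,t);goto([t[0],t[1],.21],yaw)
E
```

```text
head [ 0.52175637 -0.18479377  0.1585    ] plate mean [ 0.52181556 -0.18501881  0.146     ] [0.05869317 0.05486525 0.059887  ]
0.021279502122573655 0.02119001674963742
axis [ 0.52178596 -0.18490629]
35 [ 0.57320716 -0.15135121]
turn [-0.0012  0.0007  0.002 ]
shift in target axes [ 90.4 -38.8  39.6]
shift [ 90.5 -38.5  39.6]
yaw 32.92 z [-1.3e-03  6.0e-04 -1.0e+00] pos [ 0.5182 -0.2329  0.2496] F [-0.5 -0.1 -0.5] w 0.173 t 12.1
28 [ 0.56732319 -0.15514316]
turn [-0.0012  0.0007  0.002 ]
shift in target axes [ 83.4 -38.8  39.6]
shift [ 83.5 -38.5  39.6]
yaw 32.92 z [-1.3e-03  6.0e-04 -1.0e+00] pos [ 0.5182 -0.2329  0.2496] F [-0.5 -0.1 -0.5] w 0.173 t 12.1
```

```bash

python3 -m creep '[[-0.001,0.0007,0.002,20,-15,0,255],[0,0,0,40,-24,0,255],[0,0,0,30,0,10,255],[0,0,0,0,0,25,255],[0,0,0,0,0,15,255],[0,0,0,0,0,8,255],[0,0,0,0,0,0,255],[0,0,0,0,0,0,255]]'
python3 - <<'E'
from h import *
goto([.57321,-.15135,.1475],32.8)
E
```

```text
clock: 12.9
position: [0.5729, -0.1534, 0.1927]
ee_rot: [0.96, 0.281, 0.0, 0.001]
ft_force: [-0.1, 0.3, 0.0]
grip_width: 0.175
turn [ 0.0013 -0.0005 -0.0027]
shift in target axes [ 1.3 -1.6 45.2]
shift [ 1.3 -1.6 45.2]
yaw 32.64 z [ 1.1e-03 -8.0e-04 -1.0e+00] pos [ 0.5729 -0.1534  0.1927] F [-0.1  0.3  0. ] w 0.175 t 12.9
```

```bash

python3 -m creep '[[0.001,-0.0005,-0.0027,1.3,-1.6,15,255],[0,0,0,0,0,15,255],[0,0,0,0,0,10,255],[0,0,0,0,0,4,255],[0,0,0,0,0,0,255],[0,0,0,0,0,0,255]]'
python3 - <<'E'
from h import *
goto([.57321,-.15135,.1475],32.8)
p,d=camera('wrist');cv2.imwrite('pics/w11.png',p)
p,d=camera('scene');cv2.imwrite('pics/s11.png',cv2.resize(p[170:270,160:290],None,fx=6,fy=6,interpolation=2))
p,d=camera('top');cv2.imwrite('pics/t11.png',cv2.resize(p[195:265,290:380],None,fx=7,fy=7,interpolation=2))
E
```

```text
clock: 13.5
position: [0.5734, -0.1508, 0.148]
ee_rot: [0.959, 0.283, -0.0, -0.0]
ft_force: [0.5, 0.1, -0.6]
grip_width: 0.173
turn [-0.0004  0.0001  0.0009]
shift in target axes [-0.5  0.4  0.5]
shift [-0.5  0.4  0.5]
yaw 32.85 z [-3.e-04  3.e-04 -1.e+00] pos [ 0.5734 -0.1508  0.148 ] F [ 0.5  0.1 -0.6] w 0.173 t 13.5
```

View pics/w11.png

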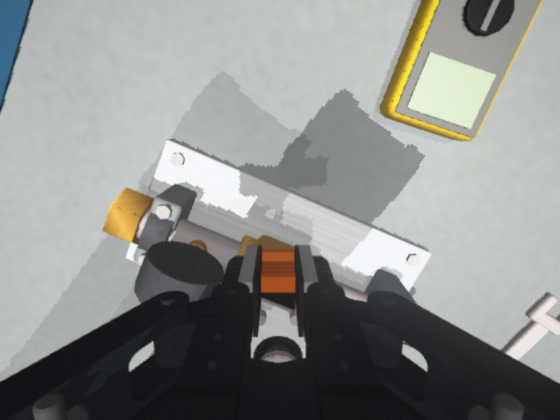

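View pics/s11.png

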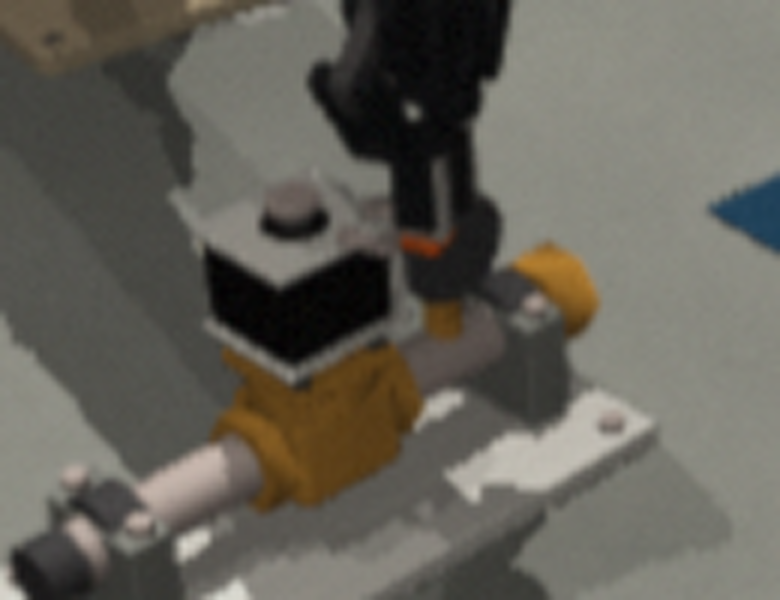

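View pics/t11.png

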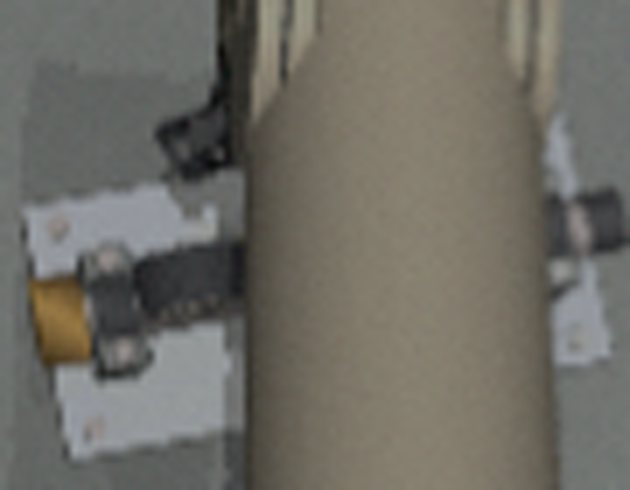

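The scene view shows the clip flat just off the coil top, mouth towards the tube, with the dark groove visible under the head at (293,222). In the wrist view the head at (278,350) is centred between the fingers. I'll lower to groove height and advance.

```bash

python3 -m creep '[[0,0,0,-0.5,0.4,2,255],[0,0,0,0,0,0,255]]'
python3 -m creep '[[0,0,0,0,0,0.7,255],[0,0,0,0,0,0,255]]'
python3 -m creep '[[0,0,0,-6,0,0,255],[0,0,0,-6,0,0,255],[0,0,0,0,0,0,255]]'
python3 -c "
from h import *
goto([.5218+.0222+.0002,-.1849+.0143,.1451],32.8)"
```

```text
clock: 13.85
position: [0.5729, -0.1515, 0.1457]
ee_rot: [0.959, 0.283, -0.0, -0.0]
ft_force: [-0.5, 0.7, -0.8]
grip_width: 0.175
clock: 14.05
position: [0.5729, -0.1513, 0.145]
ee_rot: [0.959, 0.283, -0.0, -0.0]
ft_force: [-0.3, 1.4, -0.0]
grip_width: 0.169
clock: 14.35
position: [0.562, -0.1589, 0.1451]
ee_rot: [0.959, 0.282, -0.001, -0.0]
ft_force: [0.8, 0.1, -0.6]
grip_width: 0.172
turn [-0.0003  0.001  -0.0005]
shift in target axes [-21.3   0.1   0. ]
shift [-21.3   0.1   0. ]
yaw 32.77 z [-1.e-03 -3.e-04 -1.e+00] pos [ 0.562  -0.1589  0.1451] F [ 0.8  0.1 -0.6] w 0.172 t 14.35
```

```bash

python3 -m creep '[[0,0,0,-3,0,0,255],[0,0,0,-3,0,0,255],[0,0,0,0,0,0,255]]'
python3 -m creep '[[0,0,0,-2,0,0,255],[0,0,0,-2,0,0,255],[0,0,0,0,0,0,255]]'
python3 -m creep '[[0,0,0,-2,0,0,255],[0,0,0,0,0,0,255]]'
```

```text
clock: 14.65
position: [0.5575, -0.1615, 0.1451]
ee_rot: [0.959, 0.283, -0.0, -0.0]
ft_force: [-0.5, 0.5, 0.1]
grip_width: 0.174
clock: 14.95
position: [0.5544, -0.1632, 0.1451]
ee_rot: [0.959, 0.283, -0.0, -0.0]
ft_force: [0.2, 1.1, -0.7]
grip_width: 0.171
clock: 15.15
position: [0.5536, -0.1636, 0.1455]
ee_rot: [0.959, 0.283, 0.001, -0.0]
ft_force: [4.4, 2.5, 0.1]
grip_width: 0.172
```

The noses touch the root with 5 N at about the expected distance, so I'll keep pushing.

```bash

python3 -m creep '[[0,0,0,-2,0,0,255],[0,0,0,0,0,0,255]]'
python3 -m creep '[[0,0,0,-2,0,0,255],[0,0,0,0,0,0,255]]'
python3 -m creep '[[0,0,0,-2,0,0,255],[0,0,0,0,0,0,255]]'
python3 -c "
from h import *
goto([.5218+.0222+.0002,-.1849+.0143,.1451],32.8)"
```

```text
clock: 15.35
position: [0.5527, -0.1641, 0.1458]
ee_rot: [0.959, 0.283, 0.002, -0.0]
ft_force: [7.1, 4.2, 0.3]
grip_width: 0.173
clock: 15.55
position: [0.5518, -0.1647, 0.1462]
ee_rot: [0.959, 0.284, 0.002, -0.0]
ft_force: [8.7, 5.4, 0.4]
grip_width: 0.169
clock: 15.75
position: [0.5498, -0.166, 0.146]
ee_rot: [0.959, 0.284, 0.002, -0.0]
ft_force: [7.6, 5.1, -0.0]
grip_width: 0.173
turn [ 0.0007 -0.0038  0.0027]
shift in target axes [-7.1  0.8  0.9]
shift [-7.1  0.8  0.9]
yaw 32.95 z [ 0.0036  0.0015 -1.    ] pos [ 0.5498 -0.166   0.146 ] F [ 7.6  5.1 -0. ] w 0.173 t 15.75
```

```bash

python3 -m creep '[[0,0,0,-2,0,0.4,255],[0,0,0,0,0,0,255]]'
python3 -m creep '[[0,0,0,-2,0,0,255],[0,0,0,0,0,0,255]]'
python3 -c "
from h import *
goto([.5218+.0222+.0002,-.1849+.0143,.1451],32.8)"
```

```text
clock: 15.95
position: [0.5455, -0.169, 0.1446]
ee_rot: [0.959, 0.283, -0.001, -0.0]
ft_force: [-1.1, -1.4, 0.3]
grip_width: 0.173
clock: 16.15
position: [0.5438, -0.1705, 0.1445]
ee_rot: [0.959, 0.282, -0.001, -0.0]
ft_force: [-0.0, -0.0, -0.2]
grip_width: 0.173
turn [-0.0007  0.0014  0.0001]
shift in target axes [ 0.3  0.3 -0.6]
shift [ 0.3  0.3 -0.7]
yaw 32.81 z [-1.6e-03 -2.0e-04 -1.0e+00] pos [ 0.5438 -0.1705  0.1445] F [-0.  -0.  -0.2] w 0.173 t 16.15
```

It snapped through and the force fell to 0, with the estimated seat offset about 0.3 mm. One small push to feel the end wall, then I'll back off the load and check.

```bash

python3 -m creep '[[0,0,0,-0.7,0,-0.3,255],[0,0,0,0,0,0,255]]'
python3 -m creep '[[0,0,0,-0.7,0,0,255],[0,0,0,0,0,0,255]]'
```

```text
clock: 16.35
position: [0.5436, -0.1704, 0.145]
ee_rot: [0.959, 0.283, -0.0, -0.0]
ft_force: [-0.4, -0.6, -0.1]
grip_width: 0.168
clock: 16.55
position: [0.5432, -0.1706, 0.145]
ee_rot: [0.959, 0.283, -0.0, -0.0]
ft_force: [0.3, -0.4, -0.5]
grip_width: 0.17
```

```bash

python3 -m creep '[[0,0,0,-0.8,0,0,255],[0,0,0,0,0,0,255]]'
python3 -m creep '[[0,0,0,-0.8,0,0,255],[0,0,0,0,0,0,255]]'
```

```text
clock: 16.75
position: [0.5429, -0.1707, 0.1452]
ee_rot: [0.959, 0.283, 0.0, -0.0]
ft_force: [2.6, 1.1, 0.4]
grip_width: 0.17
clock: 16.95
position: [0.5427, -0.1709, 0.1453]
ee_rot: [0.959, 0.283, 0.001, -0.0]
ft_force: [4.6, 2.0, -0.6]
grip_width: 0.175
```

Wall contact is felt at about 5 N. Relieving the load and releasing.

```bash

python3 -m creep '[[0,0,0,1.6,0,0,255],[0,0,0,0,0,0,255],[0,0,0,0,0,0,215],[0,0,0,0,0,0,200],[0,0,0,0,0,0,180],[0,0,0,0,0,0,170],[0,0,0,0,0,0,170]]' 20
python3 -m creep '[[0,0,0,0,0,-3,170],[0,0,0,0,0,-7,170],[0,0,0,0,0,-20,170],[0,0,0,0,0,-30,160],[0,0,0,0,0,-30,160],[0,0,0,-30,0,-20,160],[0,0,0,-35,0,0,160],[0,0,0,0,0,0,160]]'
python3 - <<'E'
from h import *
import pickle
o=get_obs();p,d=camera('wrist');cv2.imwrite('pics/w12.png',p);np.save('pics/w12.npy',d);pickle.dump(o,open('pics/w12.pkl','wb'))
p,d=camera('scene');cv2.imwrite('pics/s12.png',cv2.resize(p[170:270,160:290],None,fx=6,fy=6,interpolation=2))
E
```

```text
clock: 17.65
position: [0.543, -0.1707, 0.1449]
ee_rot: [0.959, 0.283, -0.0, -0.0]
ft_force: [0.3, -0.2, 1.1]
grip_width: 0.336
clock: 18.45
position: [0.4861, -0.2094, 0.2567]
ee_rot: [0.96, 0.28, -0.0, 0.001]
ft_force: [0.1, -0.4, -0.2]
grip_width: 0.378
```

View pics/w12.png

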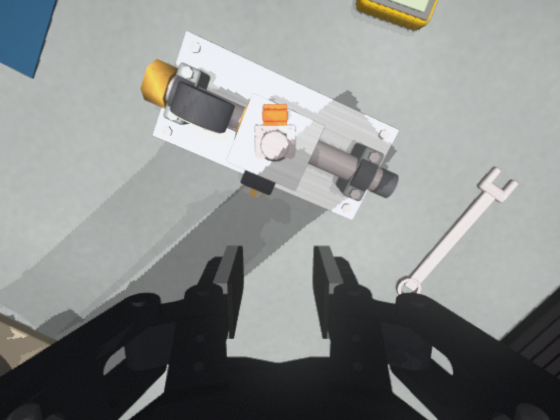

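View pics/s12.png

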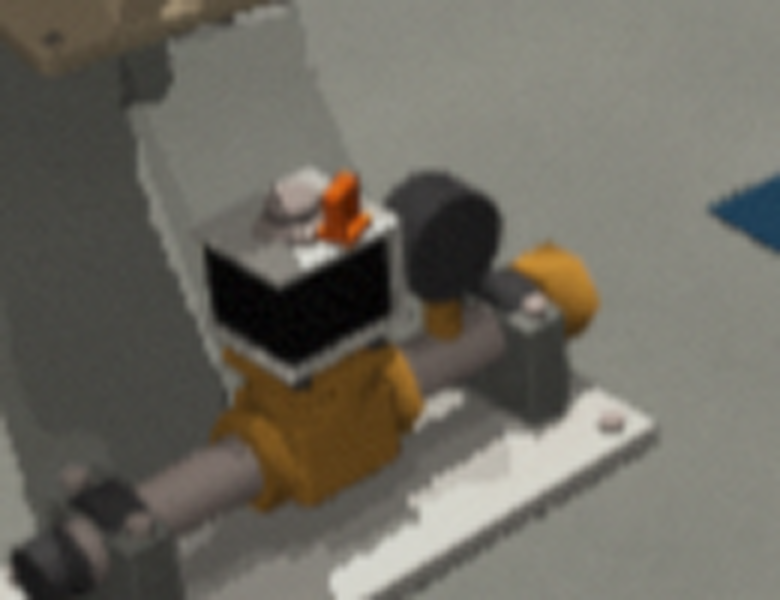

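The clip sits in the groove with its tab upright (wrist view: tab (275,114), head (274,145)). Next comes a numeric check of tab position, heights and tilt.

```bash
python3 - <<'E'
from h import *
import pickle
o=pickle.load(open('pics/w12.pkl','rb'));p=cv2.imread('pics/w12.png');d=np.load('pics/w12.npy')
x0,y0=225,90;cv2.imwrite('pics/w12c.png',cv2.resize(p[y0:y0+95,x0:x0+105],None,fx=7,fy=7,interpolation=2))
om=cv2.inRange(cv2.cvtColor(p,40),(3,140,80),(22,255,255));om[:95]=0;om[135:]=0;om[:,:255]=0;om[:,:258]=0;om[:,300:]=0
v,u=np.nonzero(om);X=byz('wrist',np.c_[u,v],d[v,u],o);s=abs(X[:,2]-.168)<.003
print("tab top",s.sum(),np.median(X[s],axis=0));A=np.c_[X[s][:,:2]-X[s][:,:2].mean(0),np.ones(s.sum())]
print("slope",np.linalg.lstsq(A,X[s][:,2],rcond=None)[0])
c=(X[s][:,:2].min(0)+X[s][:,:2].max(0))/2;t=c-np.array([.5218,-.1849]);print(c,"dist tab-axis",np.linalg.norm(t),np.degrees(np.arctan2(t[1],t[0])))
v,u=np.mgrid[100:185,225:330];Y=byz('wrist',np.c_[u.ravel(),v.ravel()],d[100:185,225:330].ravel(),o);z=Y[:,2]
for a,b in((.143,.1485),(.1495,.1535),(.1565,.161)):
    m=(z>a)&(z<b);print(a,m.sum(),np.median(z[m]),Y[m].mean(0))
E
```

```text
tab top 287 [ 0.53967976 -0.17327725  0.16793543]
slope [0.01894928 0.02468618 0.16787054]
[ 0.53973051 -0.17315126] dist tab-axis 0.021436795136966672 33.234309432816524
0.143 3644 0.14595496949606065 [ 0.51933512 -0.18568838  0.14596293]
0.1495 849 0.151003278397703 [ 0.52919638 -0.17984878  0.1510108 ]
0.1565 655 0.15849544060052562 [ 0.52152014 -0.1843731   0.15848183]
```

View pics/w12c.png

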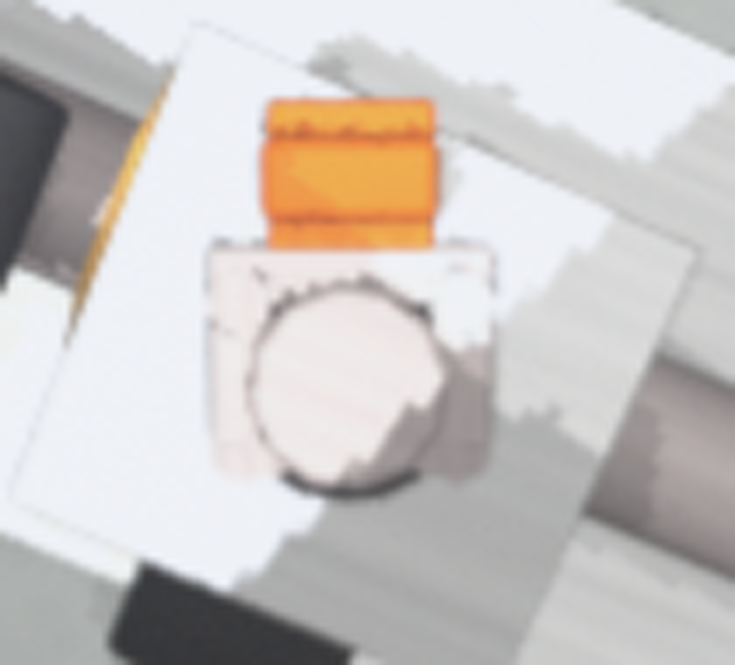

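Tab to axis is 21.4 mm (22 nominal), the clip top is at 0.1510 m so its underside is at 0.146 m, and the plate is at 0.1460 m. The tilt reads about 0.03 rad. The robot is clear, so I'll hand in.

```bash
python3 -c "
from h import *
print(get_obs()['ft_force'].round(1),get_obs()['clock']);print(hand_in())"
```

```text
[-0.3  0.2  1. ] 18.55
the job is handed in; nothing more can be done
None
```

I pressed the coil home and snapped the clip into the groove. I then let go, raised the arm clear and handed in at 18.6 s; no verdict came back.

- **Coil:** I pressed it down with the half-open fingers straddling the tube head, to about 23 N against the stop. The plate measured 0.1512 m before and 0.1460 m at the end, so it is home.
- **Clip:** I gripped it by its tab and pushed it sideways into the groove. It resisted up to about 10 N, then snapped through, and I felt its seat touch the tube at about 5 N.
- **Last checks (wrist camera):**
  - Tab to tube axis is 21.4 mm against 22 nominal, so the clip is about 0.6 mm off centre.
  - The clip's underside is at about 0.146 m, level with the groove's lower edge.
  - The tilt read about 0.03 rad. That comes from noisy depth on the small tab top, and it is within the 0.1 limit.
- **Robot clear:** the wrist force was about 1 N, with the tool well above the stand.
- **Bystanders:** I felt no contact with any of them, but I did not measure their positions again at the end.

Three readings disagreed:
- **Fingertips:** they were not at the stated +25 mm in the tool frame. The camera put them at about −19 mm at a 32 mm opening and contact put them at −12.5 mm, so I worked from what I saw and felt.
- **Press force:** about 11 N of sideways force showed during the press and was gone after lifting.
- **Tube axis:** the top camera put it about 6 mm from the wrist camera's reading. I used the wrist camera, which agreed with itself to within 1 mm.

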